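Drive a stuck T-nut out of a slotted rail with the scraper

TASK

A T-nut has lodged in the T-slot of the aluminium rail under the instrument shelf. Take the red-handled scraper from its grey block, put its tip into the slot between the black end plug and the nut, and push the nut along the slot and out of the open end so that it drops into the blue tray; then stand the scraper back in its block. Keep the fingers off the nut, do not bump the shelf, and leave the laser on it and the other loose things where they are.

Things in the scene. Friction and masses are not known exactly. Their poses are not given: they have to be found in the camera images.
- rail: Fixed aluminium rail, 56 wide (x) x 220 long (y) x 65 high; foot clamps reach x = +-42. Origin at the centre of its underside, y along the slot towards the OPEN end (y = +110). T-slot in its top on x = 0: floor z = 45, undercut 30 wide from z = 45 to 59, neck 18 wide from z = 59 to the top at 65 (mm). A black plug closes the slot from y = -110 to -94.
- slot_mouth (a point): Centre of the slot floor at the open end of the rail: 110 mm along rail +y, 45 mm above its underside.
- bridge: Fixed instrument shelf over the far (+x) side of the rail; origin and axes as the rail's. Dark plate 8 mm thick, underside at z = 175, x = +12 to +112, y = -120 to +120, on two upright posts at x = +70, y = +-85. An upright hand over the slot runs into the plate; lean it back towards the robot (-x) 20 to 50 degrees, fingers pointing down and forward (+x), to clear it.
- bridge_edge (a point): Middle of the lower front edge of the shelf plate (rail frame x = +12, y = 0, z = 175 mm).
- laser_module: Loose small brass-coloured laser on a black v-mount, 30 x 74 x 28 mm, standing on top of the shelf; origin at the centre of its underside. To be left alone.
- catch_tray: Fixed open blue tray, 100 x 100 x 30 high, walls 4 and floor about 4 thick, on the table just past the open end of the rail; origin at the centre of its underside, axes as the rail's, centre 163 mm along rail +y from the rail's origin.
- t_nut: Loose brass T-nut in the slot, about 90 g: base 26 wide (x) x 30 long (y) x 11 high, stem 14 wide rising to 17.5 mm. Origin at the centre of its underside, y along the slot towards the open end. Wider than the neck, so it cannot be lifted out; it slides with a push of a few newtons. Starts within 50 mm of the rail's middle, at least 29 mm clear of the plug.
- scraper: Loose scraper, about 100 g: steel shank 6 (x) x 8 (y) mm from z = 0 (tip) to 50, dark flange 30 (x) x 32 (y) to z = 55, red handle 20 (x) x 24 (y) to z = 115. Origin at the tip, z up along the handle. Starts upright in its block, flange resting on the block's top, shank in the well. With its y along the slot, its shank may lean up to 50 degrees in the neck towards rail -x.
- scraper_tip (a point): Centre of the scraper's tip (the body's origin).
- scraper_grip (a point): Middle of the scraper's handle, 85 mm from the tip.
- tool_block: Fixed grey block 52 x 52 x 56 high with a square well 16 x 16 mm in the middle of its top, floor 2 mm above the table; origin at the centre of its underside. With the scraper home, the tip is 6 mm above the block's underside. The scraper's and block's axes agree within about 6 degrees at the start.
- tape_roll: Loose black roll of tape, 58 x 56 x 19 mm, origin at the centre of its underside; to be left alone.
- usb_box: Loose blue converter box, 28 x 55 x 18 mm, origin at the centre of its underside; to be left alone.
- lens_tube: Loose black lens tube, 32 mm across, 52 mm high, standing; origin at the centre of its underside; to be left alone.
Mind the look-alikes: they are no part of the job. There is more than one size of the catch_tray; the one meant has the size given above.

How it is judged (in metres and radians):
On the way, in this order (a step that is already met when the one before it is completed fails the run):
1. the scraper's tip is down in the slot, between the end plug and the nut (z of scraper_tip in the frame of rail below 0.06 m and x of scraper_tip in the frame of rail between -0.015 and 0.015 m and y of scraper_tip in the frame of rail above -0.1 m and y of scraper_tip in the frame of t_nut below -0.012 m), for 0.1 s.
2. the nut has been driven to the open end with the scraper's tip in the slot behind it (y of t_nut in the frame of rail above 0.075 m and z of scraper_tip in the frame of rail below 0.065 m and y of scraper_tip in the frame of t_nut between -0.045 and -0.01 m), for 0.05 s.
At the end, for the whole second after the job is handed in: The nut lies at rest inside the tray (origin within its 100 x 100 mm outline, less than 35 mm above the table); the scraper stands at rest in its block, tip within 9 mm of the well's centre line, less than 10 mm above the block's underside, tilted less than 0.1 rad (x of t_nut in the frame of catch_tray between -0.05 and 0.05 m and y of t_nut in the frame of catch_tray between -0.05 and 0.05 m and height (world z) of t_nut below 0.035 m and linear speed of each of t_nut, scraper below 0.02 m/s and horizontal distance between scraper_tip and tool_block below 0.009 m and z of scraper_tip in the frame of tool_block below 0.01 m and angle between scraper's own z axis and vertical below 0.1 rad); the robot touches nothing.
It fails at once if the hand touches the nut (contact force between any of the fingers, the arm and t_nut above 0.5 N).
It fails at once if the shelf is bumped (more than 4 N) by the hand or the scraper (contact force between any of the fingers, the arm, scraper and bridge above 4 N).
It fails at once if the laser, tape roll, converter box or lens tube is moved more than 15 mm (distance of any of laser_module, tape_roll, usb_box, lens_tube from where it was at the start of the episode above 0.015 m).
It also fails if it takes over 59 s, if anything falls off the work surface, if the arm or the gripper's body presses on something with over 40 N, if the wrist force passes 120 N, or if a joint passes its speed limit or range.

ROBOT

A 7-joint arm with a two-finger parallel gripper is mounted at the origin on a cart in front of the work surface, level with it; the furniture and walls round the work are solid. World frame = base frame: x ahead of the robot, y to its left, z up, the work surface at z = 0. Lengths are in mm, angles in rad, forces in N, time in s.
With the tool pointing down it reaches from about 425 to 875 mm from the base axis. Payload 4.7 kg.
Tool frame: the origin (TCP) lies midway between the tips of the shut fingers; the grasp point (between the pads) lies 19 mm behind it; z points along the fingers, y is the line along which they close (so a half turn about z gives the same grasp; the last joint's range is limited). The gripper opens to 85 mm and grips with 20 to 120 N. Pads are 22 mm wide; open, the fingers measure 114 mm over their backs; the gripper's body (76 mm by 85 mm) begins 54 mm behind the grasp point. The pads swing forward as they close: fully open they stand 13 mm farther back than shut.
Start: joints at [1.357, 0.321, -0.07, 1.45, 0.023, 1.371, -0.057], TCP at [146.771, -633.232, 231.349] pointing down, gripper open.
Joint ranges: [-2.86, 2.86], [-0.3, 2.09], [-1.38, 1.24], [0.06, 2.45], [-1.56, 4.7], [0.09, 2.05], [-2.69, 2.69]. Speed limits (rad/s): [2.57, 2.57, 3.14, 3.14, 3.14, 3.14, 3.14].

INTERFACE

Orientations are given as a unit quaternion [w, x, y, z].
In Python, from plant import env gives the robot as it stands.
- The arm moves only by the tool carry_out, never from a script. Its argument "moves" is a list of rows, each an object of numbers: "x", "y", "z": the shift along the tool's x, y, z in mm; "rx", "ry", "rz": the turn, a rotation vector about the tool's x, y, z in rad; "gripper": the opening, from 0 (shut) to 1 (fully open). A call has 1 to 10 rows; each row shifts and turns the commanded pose from where the row before left it, along the tool's axes as they then stand; what a row does not reach is not made up. A row lasts 1/10 s, in which the tool goes at most 50 mm and 8.59 degrees, less where a joint would pass 70% of its speed; a pose out of reach is approached as far as the arm can. A call with a gripper value outside its range is refused whole. The fingers move at their own pace and stop on an object; "grip_force" is the grip in N (left out, the last holds). Time passes only in rows, so rows that do not move let the fingers close. It gives the time, the measured TCP pose, the force, the opening and the grip force at its end, in the units of the state.
- env.state(): the state, without advancing time (a new reading comes with each control period).
- env.grab_frame(name): name is "scene" or "side" or "wrist"; returns a dict with "color" (420x560x3 uint8, red, green, blue), "K" (3x3 intrinsics, pixels), "eye" and "orientation" of the camera in the world; the wrist camera has in their place "T_tool_cam" (4x4, takes a point from camera to tool coordinates, whose origin is the TCP and whose axes are the flange's). Camera axes: x right, y up, looking along -z (the intrinsics and any distortion apply to the point x, -y, -z); pixel columns grow to the right and rows downward; lengths in mm; the calibration is good to about 2 mm. A picture is of the moment at which its call begins: read the wrist's pose just before it. There is no depth.
- env.job_done(): hands the job in; it is judged then, once.
Trained networks look in the newest picture that a camera, given by its name, has taken for a name from the list of things; names that differ only in an ending like _2 or _b are one class to them, and where a whole thing is asked for, a point or a joint stands for the part that bears it (a point fixed in the world has none). Each returns a list of dicts, best first, with "conf" (0 to 1); they miss things now and then, are a little off and sometimes report something else, mostly with a low value. They report only what shows in the picture. A call takes as long as a camera call. They do not tell look-alikes from the thing itself.
- env.silhouettes(camera, query): "mask" (420x560 bool, what is visible of it) and "extent" ([left, top, right, bottom] in pixels, round what is visible of it).
- env.mark_of(camera, query): "uv" ([column, row] in pixels: a listed point, or the origin of a listed thing).
The state is a dict: "clock": time; "qpos": joint angles; "qd": joint speeds; "joint_efforts": joint torques, N m; "position": TCP position; "ee_rot": TCP orientation; "ft_force": force on the tool from outside, world axes, zero at the start; "ft_torque": the same for the moment, N m; "finger_gap": finger opening in mm; "gripper_force": force on a finger pad.
Only numpy, scipy, OpenCV 4.12 (cv2) and the standard library are available. Lean on these libraries where they do the work, as an engineer would, in place of code of your own. Each camera call takes 0.05 s, during which the arm holds its last target. There are 200 camera calls.

## Working session

There is one attempt and no reset: what is moved stays moved. The work goes in short steps, Python scripts to look and compute and a tool call to move; the robot and the scene stay as the last step left them, time stands still between calls to the robot, and variables do not carry over. Pictures are saved under pics/ and viewed, at most 10 in all, crops included, and the job is handed in when it is done.

Besides the shell and the picture viewer there is one more tool, called after ">>>" as name(argument=value, ...), one argument or row to a line, values as JSON. carry_out: Moves the arm, as the interface text tells. Its arguments: {"type":"object","properties":{"moves":{"type":"array","items":{"type":"object","properties":{"x":{"type":"number"},"y":{"type":"number"},"z":{"type":"number"},"rx":{"type":"number"},"ry":{"type":"number"},"rz":{"type":"number"},"gripper":{"type":"number"}}}},"grip_force":{"type":"number"}},"required":["moves"]}

```bash
ls; mkdir -p pics; cat > h.py <<'E'
import numpy as np, cv2
from scipy.spatial.transform import Rotation as R
from plant import env
def q2R(q): return R.from_quat([q[1],q[2],q[3],q[0]]).as_matrix()
def cam(name):
    s=env.state(); f=env.grab_frame(name)
    K=np.array(f["K"])
    if name=="wrist":
        T=np.array(f["T_tool_cam"]); Rt=q2R(s["ee_rot"]); 
        Rc=Rt@T[:3,:3]; e=Rt@T[:3,3]+np.array(s["position"])
    else:
        e=np.array(f["eye"]); o=np.array(f["orientation"]); Rc=q2R(o) if o.size==4 else o
    return dict(img=f["color"],K=K,e=e,R=Rc,f=f)
def ray(c,uv):
    d=np.linalg.inv(c["K"])@[uv[0],uv[1],1]; d=c["R"]@[d[0],-d[1],-d[2]]; return d/np.linalg.norm(d)
def onz(c,uv,z):
    d=ray(c,uv); return c["e"]+d*(z-c["e"][2])/d[2]
def proj(c,p):
    q=(np.asarray(p)-c["e"])@c["R"]; q=c["K"]@[q[0],-q[1],-q[2]]; return q[:2]/q[2]
def tri(cs,uvs):
    A=np.zeros((3,3));b=np.zeros(3)
    for c,u in zip(cs,uvs):
        d=ray(c,u);P=np.eye(3)-np.outer(d,d);A+=P;b+=P@c["e"]
    return np.linalg.solve(A,b)
def save(c,n): cv2.imwrite("pics/"+n,c["img"][:,:,::-1])
E
python3 - <<'E'
from h import *
np.set_printoptions(precision=1,suppress=True)
cs={n:cam(n) for n in("scene","side")}
for n in cs: save(cs[n],n+"0.png"); print(n,cs[n]["e"],[k for k in cs[n]["f"]], cs[n]["K"][0])
for q in["rail","slot_mouth","bridge_edge","laser_module","catch_tray","t_nut","scraper","scraper_tip","scraper_grip","tool_block","tape_roll","usb_box","lens_tube"]:
    print(q,[(n,[(np.round(m["uv"],1).tolist(),round(m["conf"],2)) for m in env.mark_of(n,q)[:3]]) for n in cs])
print(env.state())
E
```

```text
pics
scene [-421.8  543.2  584.6] ['color', 'K', 'eye', 'orientation'] [483.    0.  276.6]
side [251.  934.8 823.8] ['color', 'K', 'eye', 'orientation'] [479.5   0.  271.2]
rail [('scene', [([244.2, 257.1], 0.9)]), ('side', [([248.2, 264.3], 0.79)])]
slot_mouth [('scene', [([237.1, 192.9], 0.5)]), ('side', [([235.6, 282.9], 0.79)])]
bridge_edge [('scene', [([236.4, 192.3], 0.68)]), ('side', [([236.2, 209.3], 0.93)])]
laser_module [('scene', [([231.1, 184.6], 0.74)]), ('side', [([220.9, 205.4], 0.58), ([288.5, 368.8], 0.42)])]
catch_tray [('scene', [([271.2, 281.1], 0.96), ([188.2, 275.7], 0.74)]), ('side', [([229.2, 316.2], 0.68), ([297.8, 279.5], 0.6)])]
t_nut [('scene', [([233.4, 246.2], 0.47)]), ('side', [([242.6, 263.6], 0.62)])]
scraper [('scene', []), ('side', [([309.2, 230.9], 0.74), ([316.0, 207.1], 0.49)])]
scraper_tip [('scene', []), ('side', [])]
scraper_grip [('scene', [([336.5, 226.7], 0.87)]), ('side', [([317.6, 205.5], 0.6)])]
tool_block [('scene', [([334.8, 263.4], 0.95)]), ('side', [([314.3, 230.1], 0.93)])]
tape_roll [('scene', [([164.6, 324.6], 0.94)]), ('side', [([286.4, 368.9], 0.73)])]
usb_box [('scene', [([400.7, 244.0], 0.55), ([333.3, 229.0], 0.25)]), ('side', [([341.2, 196.5], 0.48)])]
lens_tube [('scene', [([235.8, 302.7], 0.74)]), ('side', [([309.5, 316.3], 0.68), ([219.2, 205.3], 0.62)])]
{'clock': 1.4, 'qpos': array([ 1.4,  0.3, -0.1,  1.5,  0. ,  1.4, -0.1]), 'qd': array([ 0., -0., -0.,  0., -0.,  0., -0.]), 'joint_efforts': array([ -0. , -49.3,  -0.4, -31.5,   0. ,   0. ,  -0. ]), 'position': array([ 146.8, -633.2,  231.3]), 'ee_rot': array([ 0. ,  1. ,  0.1, -0. ]), 'ft_force': array([ 0.6, -0. ,  0.2]), 'ft_torque': array([-0.,  0.,  0.]), 'gripper_force': 0.0, 'finger_gap': 85.32880532226868}
```

View pictures.

View pics/scene0.png

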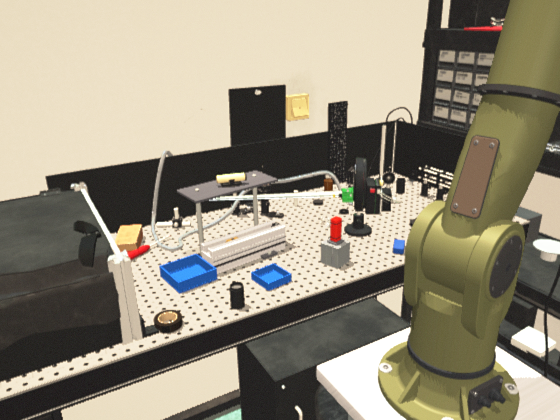

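View pics/side0.png

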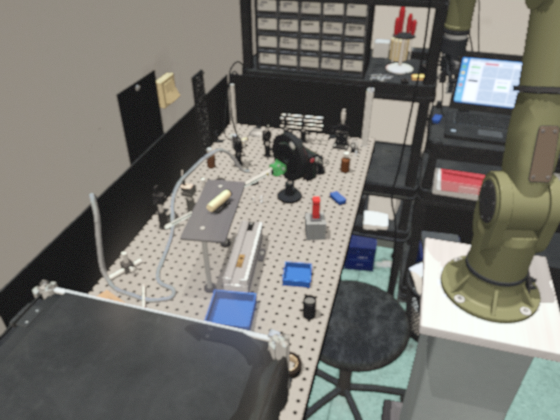

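```bash
cat > c0.py <<'E'
from h import *
def load():
    return None
E
python3 - <<'E'
from h import *
np.set_printoptions(precision=1,suppress=True)
import pickle
cs=[cam("scene"),cam("side")]
pickle.dump([{k:v for k,v in c.items() if k!="f"} for c in cs],open("c0.pkl","wb"))
P={"rail":[(244.2,257.1),(248.2,264.3)],"mouth":[(237.1,192.9),(235.6,282.9)],"edge":[(236.4,192.3),(236.2,209.3)],"tray":[(271.2,281.1),(229.2,316.2)],"trayB":[(188.2,275.7),(297.8,279.5)],"trayC":[(188.2,275.7),(229.2,316.2)],"nut":[(233.4,246.2),(242.6,263.6)],"grip":[(336.5,226.7),(317.6,205.5)],"block":[(334.8,263.4),(314.3,230.1)],"tape":[(164.6,324.6),(286.4,368.9)],"usb":[(400.7,244.0),(341.2,196.5)],"lens":[(235.8,302.7),(309.5,316.3)],"laser":[(231.1,184.6),(220.9,205.4)]}
for k,v in P.items():
    p=tri(cs,v); print(k,p,[np.linalg.norm(proj(c,p)-u).round(1) for c,u in zip(cs,v)])
print(env.state()["clock"])
E
```

```text
rail [572.7  94.2  11.1] [np.float64(2.2), np.float64(2.3)]
mouth [547.7 175.7 141.3] [np.float64(33.3), np.float64(35.3)]
edge [593.9  96.7 179.4] [np.float64(1.9), np.float64(2.0)]
tray [ 649.8   26.2 -179.2] [np.float64(20.8), np.float64(21.1)]
trayB [398.9 278.  131.2] [np.float64(18.5), np.float64(18.3)]
trayC [565.  250.7   1.1] [np.float64(0.7), np.float64(0.8)]
nut [575.4 123.4  44.1] [np.float64(0.4), np.float64(0.4)]
grip [438.1 -89.5  98.6] [np.float64(0.2), np.float64(0.2)]
block [445.  -96.5   0.5] [np.float64(3.2), np.float64(2.9)]
tape [402.5 356.3   4. ] [np.float64(0.6), np.float64(0.6)]
usb [ 400.2 -265.7   20.9] [np.float64(0.1), np.float64(0.1)]
lens [389.2 206.8   8.6] [np.float64(1.3), np.float64(1.2)]
laser [631.9  94.7 185.1] [np.float64(0.8), np.float64(0.9)]
1.5
```

```bash
cat >> h.py <<'E'
np.set_printoptions(precision=3,suppress=True)
def rt(yaw,lean=0):
    """tool down, tool x along world yaw; lean back towards -x by lean: z -> +x"""
    return R.from_euler('z',yaw).as_matrix()@R.from_euler('y',-lean).as_matrix()@np.diag([1.,-1,-1])
def plan(p,Rt):
    s=env.state(); R0=q2R(s["ee_rot"])
    print("t",s["clock"],"pos",np.round(s["position"],1),"dpos tool",np.round(R0.T@(np.asarray(p)-s["position"]),1),"rotvec",R.from_matrix(R0.T@Rt).as_rotvec().round(4),"F",np.round(s["ft_force"],1))
E
python3 - <<'E'
from h import *
import pickle
cs=pickle.load(open("c0.pkl","rb"))
for uv in [(290,197),(292,160),(318,165)]:
    for z in (0,150): print(uv,z,onz(cs[1],uv,z).round())
print(onz(cs[0],(358,230),0).round(), tri(cs,[(362,158),(290,135)]).round())
s=env.state(); print(q2R(s["ee_rot"]), rt(0,.5))
plan([440,-92,250],rt(0))
E
```

```text
(290, 197) 0 [ 555. -252.    0.]
(290, 197) 150 [500. -36. 150.]
(292, 160) 0 [ 606. -476.    0.]
(292, 160) 150 [ 542. -219.  150.]
(318, 165) 0 [ 513. -466.    0.]
(318, 165) 150 [ 465. -211.  150.]
[ 561. -255.    0.] [ 557. -253.  212.]
[[ 0.974  0.226 -0.   ]
 [ 0.226 -0.974 -0.   ]
 [-0.     0.    -1.   ]] [[ 0.878  0.     0.479]
 [ 0.    -1.     0.   ]
 [ 0.479  0.    -0.878]]
t 1.5 pos [ 146.7 -633.2  231.4] dpos tool [ 407.9 -461.   -18.7] rotvec [0.    0.    0.228] F [ 0.  -0.   0.3]
```

>>> carry_out(
  moves=[
    {"x": 27.6, "y": -23.5, "z": -2.4, "gripper": 1},
    {"x": 27.6, "y": -23.5, "z": -2.4},
    {"x": 27.6, "y": -23.5, "z": -2.4},
    {"x": 27.6, "y": -23.5, "z": -2.4},
    {"x": 27.6, "y": -23.5, "z": -2.4},
    {"x": 27.6, "y": -23.5, "z": -2.4},
    {"x": 27.6, "y": -23.5, "z": -2.4},
    {"x": 27.6, "y": -23.5, "z": -2.4},
    {"rz": 0.114},
    {"rz": 0.114},
  ],
)

```text
invalid input
```

>>> carry_out(
  moves=[
    {"x": 13, "y": -34.5},
    {"x": 13, "y": -34.5},
    {"x": 13, "y": -34.5},
    {"x": 13, "y": -34.5},
    {"x": 13, "y": -34.5},
    {"x": 13, "y": -34.5},
    {"x": 13, "y": -34.5},
    {"x": 13, "y": -34.5},
    {"x": 13, "y": -34.5},
    {},
  ],
)

```text
invalid input
```

>>> carry_out(
  moves=[
    {"x": 27.6, "y": -23.5, "z": -2.4, "rx": 0, "ry": 0, "rz": 0, "gripper": 1},
    {"x": 27.6, "y": -23.5, "z": -2.4, "rx": 0, "ry": 0, "rz": 0, "gripper": 1},
    {"x": 27.6, "y": -23.5, "z": -2.4, "rx": 0, "ry": 0, "rz": 0, "gripper": 1},
    {"x": 27.6, "y": -23.5, "z": -2.4, "rx": 0, "ry": 0, "rz": 0, "gripper": 1},
    {"x": 27.6, "y": -23.5, "z": -2.4, "rx": 0, "ry": 0, "rz": 0, "gripper": 1},
    {"x": 27.6, "y": -23.5, "z": -2.4, "rx": 0, "ry": 0, "rz": 0, "gripper": 1},
    {"x": 27.6, "y": -23.5, "z": -2.4, "rx": 0, "ry": 0, "rz": 0, "gripper": 1},
    {"x": 27.6, "y": -23.5, "z": -2.4, "rx": 0, "ry": 0, "rz": 0, "gripper": 1},
    {"x": 0, "y": 0, "z": 0, "rx": 0, "ry": 0, "rz": 0.114, "gripper": 1},
    {"x": 0, "y": 0, "z": 0, "rx": 0, "ry": 0, "rz": 0.114, "gripper": 1},
  ],
  grip_force=80,
)

```text
clock: 2.5
position: [320.6, -399.1, 251.1]
ee_rot: [0.001, 1.0, -0.001, 0.0]
ft_force: [0.0, -1.0, 0.1]
finger_gap: 85.4
gripper_force: 0.0
```

>>> carry_out(
  moves=[
    {"x": 13.5, "y": -34.5, "z": 0, "rx": 0, "ry": 0, "rz": 0, "gripper": 1},
    {"x": 13.5, "y": -34.5, "z": 0, "rx": 0, "ry": 0, "rz": 0, "gripper": 1},
    {"x": 13.5, "y": -34.5, "z": 0, "rx": 0, "ry": 0, "rz": 0, "gripper": 1},
    {"x": 13.5, "y": -34.5, "z": 0, "rx": 0, "ry": 0, "rz": 0, "gripper": 1},
    {"x": 13.5, "y": -34.5, "z": 0, "rx": 0, "ry": 0, "rz": 0, "gripper": 1},
    {"x": 13.5, "y": -34.5, "z": 0, "rx": 0, "ry": 0, "rz": 0, "gripper": 1},
    {"x": 13.5, "y": -34.5, "z": 0, "rx": 0, "ry": 0, "rz": 0, "gripper": 1},
    {"x": 13.5, "y": -34.5, "z": 0, "rx": 0, "ry": 0, "rz": 0, "gripper": 1},
    {"x": 12, "y": -31, "z": 0, "rx": 0, "ry": 0, "rz": 0, "gripper": 1},
    {"x": 0, "y": 0, "z": 0, "rx": 0, "ry": 0, "rz": 0, "gripper": 1},
  ],
)

```text
clock: 3.5
position: [441.0, -88.1, 251.1]
ee_rot: [-0.0, 1.0, 0.004, 0.001]
ft_force: [-0.4, -0.7, 0.6]
finger_gap: 85.2
gripper_force: 0.0
```

```bash
python3 - <<'E'
from h import *
import pickle
c=cam("wrist"); save(c,"w1.png"); pickle.dump({k:v for k,v in c.items() if k!="f"},open("w1.pkl","wb"))
print(c["e"],c["f"]["T_tool_cam"],c["K"][0])
for q,z in[("scraper_grip",91),("tool_block",0),("scraper_tip",6),("rail",0),("slot_mouth",45)]:
    for m in env.mark_of("wrist",q)[:2]: print(q,np.round(m["uv"]),round(m["conf"],2),onz(c,m["uv"],z).round(1))
for q in("scraper","tool_block"):
    for m in env.silhouettes("wrist",q)[:1]:
        cn,_=cv2.findContours(m["mask"].astype(np.uint8),cv2.RETR_EXTERNAL,cv2.CHAIN_APPROX_SIMPLE)
        k=max(cn,key=cv2.contourArea); print(q,m["conf"],m["extent"],cv2.minAreaRect(k))
E
```

```text
[520.288 -87.716 394.094] [[   0.001    0.95     0.311   79.511]
 [   1.      -0.      -0.       0.213]
 [  -0.       0.311   -0.95  -142.878]
 [   0.       0.       0.       1.   ]] [306.3     0.    280.712]
scraper_grip [281. 192.] 0.93 [444.1 -88.7  91. ]
tool_block [284. 177.] 0.61 [441.5 -92.1   0. ]
slot_mouth [ 6. 62.] 0.85 [568.5 197.3  45. ]
scraper 0.62 [264.7, 167.5, 301.9, 212.0] ((284.6115417480469, 190.2423095703125), (36.748722076416016, 28.94291114807129), 74.74488067626953)
tool_block 0.84 [253.7, 151.0, 311.6, 208.7] ((282.5500183105469, 180.64999389648438), (52.177581787109375, 48.066619873046875), 71.56504821777344)
```

View pics/w1.png

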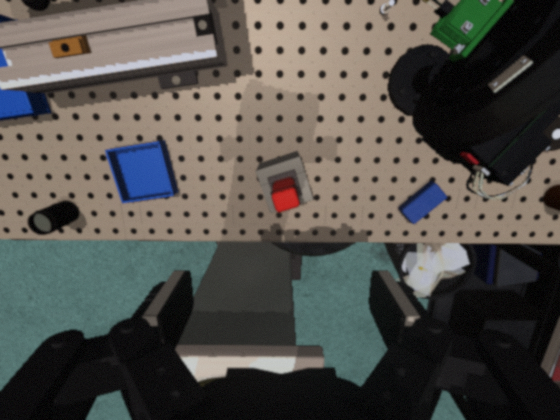

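```bash
cat >> h.py <<'E'
from scipy.optimize import minimize
def box(x0,x1,y0,y1,z0,z1): return np.array([[x,y,z] for x in(x0,x1) for y in(y0,y1) for z in(z0,z1)],float)
def render(c,boxes,p,S=4):
    Rz=R.from_euler('z',p[2]).as_matrix(); m=np.zeros((420*S,560*S),np.uint8)
    for b in boxes:
        w=b@Rz.T+[p[0],p[1],0]; uv=np.array([proj(c,x) for x in w])*S
        if np.abs(uv).max()<2e4: cv2.fillConvexPoly(m,cv2.convexHull(uv.round().astype(np.int32)),1)
    return m>0
def fit(items,p0,S=4):
    """items: (cam, boxes, mask)"""
    M=[cv2.resize(m.astype(np.uint8),None,fx=S,fy=S,interpolation=cv2.INTER_LINEAR)>0 for _,_,m in items]
    def f(q):
        p=[q[0],q[1],q[2]/50]
        return sum(1-(r&m).sum()/max(1,(r|m).sum()) for (c,b,_),m in zip(items,M) for r in [render(c,b,p,S)])
    q0=np.array([p0[0],p0[1],p0[2]*50]); best=None
    for _ in range(2):
        r=minimize(f,q0,method="Nelder-Mead",options=dict(initial_simplex=q0+np.vstack([np.zeros(3),np.eye(3)*8]),maxiter=80)); q0=r.x
    return np.array([q0[0],q0[1],np.degrees(q0[2]/50)]).round(2),round(r.fun,3)
E
python3 - <<'E'
from h import *
import pickle
c=pickle.load(open("w1.pkl","rb"))
a=c["img"].astype(int); red=(a[...,0]>110)&(a[...,1]<60)&(a[...,2]<60); red[:, :240]=0; red[:,330:]=0; red[240:]=0
print(red.sum())
H=[box(-10,10,-12,12,61,121)]
print("handle",fit([(c,H,red)],[441,-90,.2]),fit([(c,H,red)],[441,-90,0.05]))
mb=env.silhouettes("wrist","tool_block")[0]["mask"]|red
print("block",fit([(c,[box(-26,26,-26,26,0,56)]+H,mb)],[441,-90,.2]))
mr=env.silhouettes("wrist","rail")[0]; print(mr["extent"])
# nut
for q in("t_nut","catch_tray"):
    for m in env.silhouettes("wrist",q)[:2]: print(q,m["extent"],m["conf"])
for m in env.mark_of("wrist","t_nut"): print(m["uv"],onz(c,m["uv"],45))
for m in env.silhouettes("side","rail")[:1]: print(fit([(pickle.load(open("c0.pkl","rb"))[1],[box(-28,28,-110,110,0,65)],m["mask"])],[573,94,.08]))
cv2.imwrite("pics/w1crop.png",np.hstack([cv2.resize(c["img"][0:130,0:260,::-1],(780,390),interpolation=cv2.INTER_CUBIC)]))
E
```

```text
474
handle (array([443.75, -92.84,  12.71]), np.float64(0.451)) (array([443.65, -92.76,  10.11]), np.float64(0.454))
block (array([444.07, -91.96,  19.54]), np.float64(0.258))
[0.0, 2.5, 226.9, 90.6]
t_nut [47.3, 36.6, 90.5, 58.4] 0.65
catch_tray [0.4, 0.0, 224.6, 88.1] 0.75
catch_tray [103.5, 141.2, 176.9, 203.6] 0.65
[75.7, 55.1] [575.158 123.547  45.   ]
(array([583.86,  79.07,   7.58]), np.float64(0.163))
```

View pics/w1crop.png

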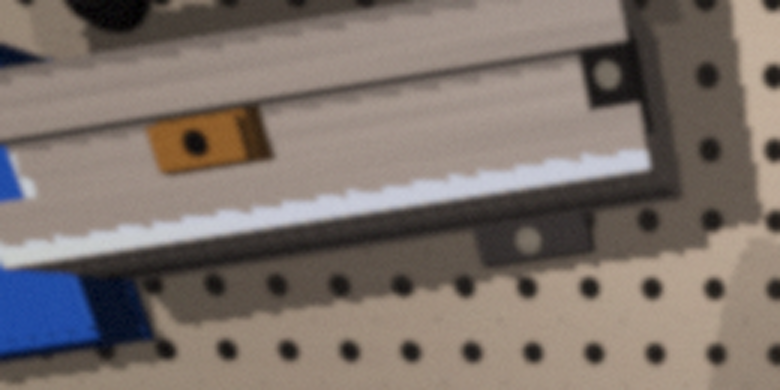

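```bash
python3 - <<'E'
from h import *
import pickle
c=pickle.load(open("w1.pkl","rb"))
a=c["img"].astype(int); red=(a[...,0]>50)&(a[...,1]*2.2<a[...,0])&(a[...,2]*2.2<a[...,0]); red[:, :240]=0; red[:,330:]=0; red[240:]=0;red[:150]=0
print(red.sum())
H=[box(-10,10,-12,12,61,121)]
print("handle",fit([(c,H,red)],[441,-90,.2]),fit([(c,H,red)],[441,-90,0.05]))
mb=env.silhouettes("wrist","tool_block")[0]["mask"]|red
print("block",fit([(c,[box(-26,26,-26,26,0,56)]+H,mb)],[441,-90,.2]))
L={"far neck":[(0,137),(625,45)],"front":[(0,265),(650,172)],"front2":[(0,245),(640,150)],"plug R":[(632,48),(645,100)],"plugL":[(583,55),(592,106)]}
for k,v in L.items():
    w=[onz(c,np.array(u)/3,65) for u in v]; d=w[0]-w[1]; print(k,w[0].round(1),w[1].round(1),"yaw",np.degrees(np.arctan2(-d[0],d[1])).round(1))
print("nut rear top", [onz(c,np.array(u)/3,62.5).round(1) for u in [(238,108),(248,163),(150,125),(165,172)]])
big=cv2.resize(c["img"][140:225,235:335,::-1],(800,600),interpolation=cv2.INTER_CUBIC)[:, :]
cv2.imwrite("pics/w1b.png",cv2.resize(c["img"][140:225,235:335,::-1],None,fx=7,fy=7,interpolation=cv2.INTER_CUBIC))
E
```

```text
707
handle (array([443.11, -93.12,  12.74]), np.float64(0.186)) (array([443.2 , -93.13,  12.44]), np.float64(0.185))
block (array([443.94, -91.9 ,  19.39]), np.float64(0.166))
far neck [579.6 182.5  65. ] [606.9 -19.2  65. ] yaw 7.7
front [541.4 193.   65. ] [571.2 -24.9  65. ] yaw 7.8
front2 [547.6 191.3  65. ] [577.6 -22.1  65. ] yaw 8.0
plug R [606.1 -21.3  65. ] [591.8 -24.5  65. ] yaw -77.3
plugL [604.1  -5.9  65. ] [590.   -7.6  65. ] yaw -82.9
nut rear top [array([589. , 106.2,  62.5]), array([573.1, 106. ,  62.5]), array([583.9, 135.4,  62.5]), array([570.3, 133.6,  62.5])]
```

View pics/w1b.png

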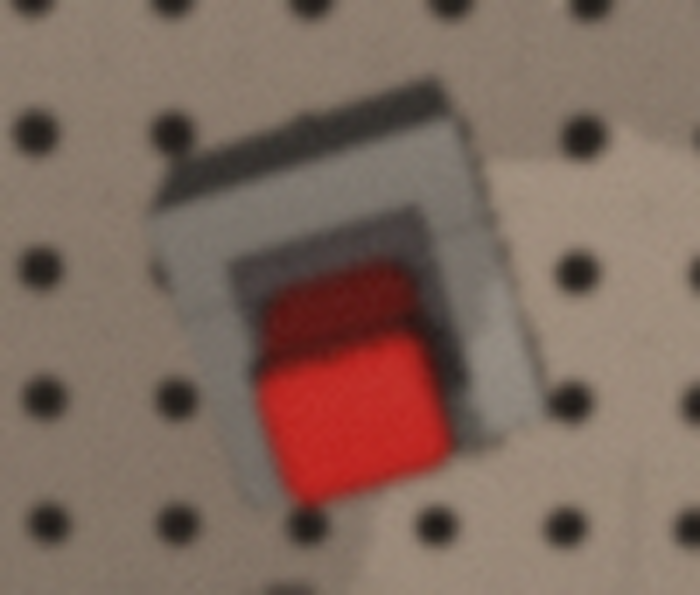

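```bash
python3 - <<'E'
from h import *
import pickle
c=pickle.load(open("w1.pkl","rb"))
cor=np.array([(258,375),(415,335),(450,462),(305,505)])/7+[235,140]
W=np.array([onz(c,u,121) for u in cor]);print(W.round(1),W.mean(0).round(1))
for i,j in((0,1),(3,2),(0,3),(1,2)): d=W[i]-W[j];print(np.linalg.norm(d).round(1),np.degrees(np.arctan2(d[1],d[0])).round(1))
bt=np.array([(155,212),(460,117),(545,412)])/7+[235,140]
B=np.array([onz(c,u,56) for u in bt]);print(B.round(1),((B[0]+B[2])/2).round(1))
for i,j in((0,1),(1,2)): d=B[i]-B[j];print(np.linalg.norm(d).round(1),np.degrees(np.arctan2(d[1],d[0])).round(1))
plan([443.5,-92.5,150],rt(np.radians(16)))
E
```

```text
[[ 450.   -80.   121. ]
 [ 455.5 -100.5  121. ]
 [ 438.3 -105.6  121. ]
 [ 432.1  -86.3  121. ]] [444.  -93.1 121. ]
21.2 105.2
20.2 107.8
18.9 19.4
18.0 16.3
[[ 459.7  -61.9   56. ]
 [ 475.1 -109.8   56. ]
 [ 427.4 -125.1   56. ]] [443.6 -93.5  56. ]
50.4 107.8
50.1 17.7
t 4.25 pos [439.5 -93.3 250.5] dpos tool [  4.   -0.8 100.5] rotvec [ 0.    0.   -0.28] F [ 0.1 -0.5  1.9]
```

>>> carry_out(
  moves=[
    {"x": 1, "y": 0, "z": 10, "rx": 0, "ry": 0, "rz": -0.1, "gripper": 1},
    {"x": 1, "y": 0, "z": 10, "rx": 0, "ry": 0, "rz": -0.1, "gripper": 1},
    {"x": 1, "y": 0, "z": 10, "rx": 0, "ry": 0, "rz": -0.097, "gripper": 1},
    {"x": 1, "y": 0, "z": 20, "rx": 0, "ry": 0, "rz": 0, "gripper": 1},
    {"x": 0, "y": 0, "z": 20, "rx": 0, "ry": 0, "rz": 0, "gripper": 1},
    {"x": 0, "y": 0, "z": 0, "rx": 0, "ry": 0, "rz": 0, "gripper": 1},
    {"x": 0, "y": 0, "z": 0, "rx": 0, "ry": 0, "rz": 0, "gripper": 1},
    {"x": 0, "y": 0, "z": 0, "rx": 0, "ry": 0, "rz": 0, "gripper": 1},
  ],
)

```text
clock: 5.05
position: [444.2, -92.8, 181.6]
ee_rot: [0.0, 0.989, 0.148, 0.001]
ft_force: [-0.6, -0.7, 0.7]
finger_gap: 85.3
gripper_force: 0.0
```

```bash
python3 - <<'E'
from h import *
import pickle
c=cam("wrist"); save(c,"w2.png"); pickle.dump({k:v for k,v in c.items() if k!="f"},open("w2.pkl","wb"))
a=c["img"].astype(int); red=(a[...,0]>50)&(a[...,1]*2.2<a[...,0])&(a[...,2]*2.2<a[...,0])
n,l,st,_=cv2.connectedComponentsWithStats(red.astype(np.uint8)); i=1+np.argmax(st[1:,4]); red=l==i; print(st[i])
H=[box(-10,10,-12,12,61,121)]
print("handle",fit([(c,H,red)],[441,-90,.28]))
m=env.silhouettes("wrist","tool_block")
print("block",fit([(c,[box(-26,26,-26,26,0,56)]+H,m[0]["mask"]|red)],[443,-92,.3]))
plan([444,-93,72],rt(np.radians(17)))
w1=pickle.load(open("w1.pkl","rb"))
cv2.imwrite("pics/w2v.png",c["img"][:,:,::-1])
E
```

```text
[ 263  198   33   44 1305]
handle (array([444.04, -92.41,  19.98]), np.float64(0.17))
block (array([443.55, -91.94,  18.33]), np.float64(0.159))
t 5.15 pos [444.1 -92.9 181.6] dpos tool [ -0.3  -0.  109.6] rotvec [ 0.001 -0.002  0.   ] F [-0.1  0.3 -0.1]
```

View pics/w2v.png

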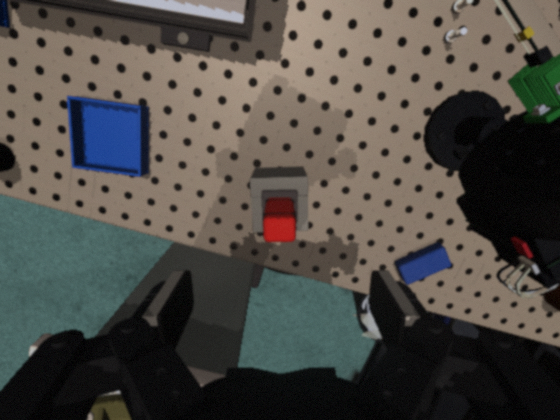

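>>> carry_out(
  moves=[
    {"x": 0, "y": 0, "z": 25, "rx": 0, "ry": 0, "rz": 0, "gripper": 1},
    {"x": 0, "y": 0, "z": 25, "rx": 0, "ry": 0, "rz": 0, "gripper": 1},
    {"x": 0, "y": 0, "z": 25, "rx": 0, "ry": 0, "rz": 0, "gripper": 1},
    {"x": 0, "y": 0, "z": 20, "rx": 0, "ry": 0, "rz": 0, "gripper": 1},
    {"x": 0, "y": 0, "z": 13, "rx": 0, "ry": 0, "rz": 0, "gripper": 1},
    {"x": 0, "y": 0, "z": 0, "rx": 0, "ry": 0, "rz": 0, "gripper": 1},
    {"x": 0, "y": 0, "z": 0, "rx": 0, "ry": 0, "rz": 0, "gripper": 1},
  ],
)

```text
clock: 5.85
position: [444.0, -92.8, 73.2]
ee_rot: [0.0, 0.989, 0.148, 0.0]
ft_force: [0.6, -1.3, 0.6]
finger_gap: 85.5
gripper_force: 0.0
```

>>> carry_out(
  moves=[
    {"x": 0, "y": 0, "z": 0, "rx": 0, "ry": 0, "rz": 0, "gripper": 0},
    {"x": 0, "y": 0, "z": 0, "rx": 0, "ry": 0, "rz": 0, "gripper": 0},
    {"x": 0, "y": 0, "z": 0, "rx": 0, "ry": 0, "rz": 0, "gripper": 0},
    {"x": 0, "y": 0, "z": 0, "rx": 0, "ry": 0, "rz": 0, "gripper": 0},
    {"x": 0, "y": 0, "z": 0, "rx": 0, "ry": 0, "rz": 0, "gripper": 0},
    {"x": 0, "y": 0, "z": 0, "rx": 0, "ry": 0, "rz": 0, "gripper": 0},
    {"x": 0, "y": 0, "z": 0, "rx": 0, "ry": 0, "rz": 0, "gripper": 0},
    {"x": 0, "y": 0, "z": 0, "rx": 0, "ry": 0, "rz": 0, "gripper": 0},
    {"x": 0, "y": 0, "z": 0, "rx": 0, "ry": 0, "rz": 0, "gripper": 0},
  ],
  grip_force=80,
)

```text
clock: 6.75
position: [443.9, -92.8, 73.0]
ee_rot: [0.0, 0.989, 0.148, 0.0]
ft_force: [0.1, -0.3, 4.8]
finger_gap: 23.4
gripper_force: 78.7
```

>>> carry_out(
  moves=[
    {"x": 0, "y": 0, "z": -10, "rx": 0, "ry": 0, "rz": 0, "gripper": 0},
    {"x": 0, "y": 0, "z": -20, "rx": 0, "ry": 0, "rz": 0, "gripper": 0},
    {"x": 0, "y": 0, "z": -35, "rx": 0, "ry": 0, "rz": 0, "gripper": 0},
    {"x": 0, "y": 0, "z": -35, "rx": 0, "ry": 0, "rz": 0, "gripper": 0},
    {"x": 0, "y": 0, "z": -25, "rx": 0, "ry": 0, "rz": 0.08, "gripper": 0},
    {"x": 0, "y": 0, "z": -10, "rx": 0, "ry": 0, "rz": 0.08, "gripper": 0},
    {"x": 0, "y": 0, "z": 0, "rx": 0, "ry": 0.131, "rz": 0, "gripper": 0},
    {"x": 0, "y": 0, "z": 0, "rx": 0, "ry": 0.131, "rz": 0, "gripper": 0},
    {"x": 0, "y": 0, "z": 0, "rx": 0, "ry": 0.131, "rz": 0, "gripper": 0},
    {"x": 0, "y": 0, "z": 0, "rx": 0, "ry": 0.131, "rz": 0, "gripper": 0},
  ],
)

```text
clock: 7.75
position: [455.4, -101.9, 202.1]
ee_rot: [-0.013, 0.981, 0.065, 0.182]
ft_force: [0.1, 0.2, -0.2]
finger_gap: 23.2
gripper_force: 79.0
```

```bash
cat >> h.py <<'E'
RO=np.array([584.2,86,0]); RY=np.radians(7.8); RR=R.from_euler('z',RY).as_matrix(); LEAN=np.radians(30)
def tcp_for(tip_rail,back=0,d=67.):
    Rt=rt(RY,LEAN); return RO+RR@np.array(tip_rail)-(d+back)*Rt[:,2],Rt
def tip_now(d=67.):
    s=env.state(); return RR.T@(np.array(s["position"])+d*q2R(s["ee_rot"])[:,2]-RO)
E
python3 - <<'E'
from h import *
p,Rt=tcp_for([7,-15,50],50); print(p); plan(p,Rt); print(env.state()["finger_gap"],env.state()["qpos"],tip_now())
E
```

```text
[535.212  64.149 151.325]
t 7.75 pos [ 455.4 -101.9  202.1] dpos tool [  76.1 -153.8   84. ] rotvec [-0.001  0.156 -0.003] F [ 0.1  0.2 -0.2]
23.191064751060228 [ 0.467 -0.301 -0.16   2.183 -0.253  0.936 -1.013] [-128.991 -168.561  139.528]
```

>>> carry_out(
  moves=[
    {"x": 9.5, "y": -19.2, "z": 10.5, "rx": 0, "ry": 0, "rz": 0, "gripper": 0},
    {"x": 9.5, "y": -19.2, "z": 10.5, "rx": 0, "ry": 0, "rz": 0, "gripper": 0},
    {"x": 9.5, "y": -19.2, "z": 10.5, "rx": 0, "ry": 0, "rz": 0, "gripper": 0},
    {"x": 9.5, "y": -19.2, "z": 10.5, "rx": 0, "ry": 0, "rz": 0, "gripper": 0},
    {"x": 9.5, "y": -19.2, "z": 10.5, "rx": 0, "ry": 0, "rz": 0, "gripper": 0},
    {"x": 9.5, "y": -19.2, "z": 10.5, "rx": 0, "ry": 0, "rz": 0, "gripper": 0},
    {"x": 9.5, "y": -19.2, "z": 10.5, "rx": 0, "ry": 0, "rz": 0, "gripper": 0},
    {"x": 0, "y": 0, "z": 0, "rx": 0, "ry": 0, "rz": 0, "gripper": 0},
    {"x": 0, "y": 0, "z": 0, "rx": 0, "ry": 0, "rz": 0, "gripper": 0},
  ],
)

```text
clock: 8.65
position: [524.5, 46.0, 156.5]
ee_rot: [-0.014, 0.981, 0.068, 0.18]
ft_force: [0.6, -0.0, -1.6]
finger_gap: 23.0
gripper_force: 79.1
```

```bash
python3 - <<'E'
from h import *
p,Rt=tcp_for([7,-15,50],50); print(p); plan(p,Rt); print(env.state()["finger_gap"],env.state()["qpos"],tip_now())
E
```

```text
[535.212  64.149 151.325]
t 8.65 pos [524.5  46.  156.5] dpos tool [ 10.4 -16.5   9.5] rotvec [-0.004  0.161  0.002] F [ 0.6 -0.  -1.6]
22.967329843333466 [ 0.382 -0.137 -0.478  2.138 -0.114  0.765 -1.467] [-40.806 -31.273  93.842]
```

>>> carry_out(
  moves=[
    {"x": 0, "y": 0, "z": 0, "rx": 0, "ry": 0.08, "rz": 0, "gripper": 0},
    {"x": 0, "y": 0, "z": 0, "rx": 0, "ry": 0.08, "rz": 0, "gripper": 0},
    {"x": 0, "y": 0, "z": 0, "rx": 0, "ry": 0, "rz": 0, "gripper": 0},
    {"x": 0, "y": 0, "z": 0, "rx": 0, "ry": 0, "rz": 0, "gripper": 0},
  ],
)

```text
clock: 9.05
position: [525.0, 44.9, 157.4]
ee_rot: [-0.019, 0.964, 0.066, 0.258]
ft_force: [1.4, -0.7, -1.2]
finger_gap: 23.2
gripper_force: 79.1
```

```bash
python3 - <<'E'
from h import *
p,Rt=tcp_for([7,-15,50],50); print(p); plan(p,Rt); print(env.state()["finger_gap"],env.state()["qpos"],tip_now())
E
```

```text
[535.212  64.149 151.325]
t 9.05 pos [525.   44.9 157.4] dpos tool [  8.  -17.7  11.7] rotvec [-0.003 -0.    -0.   ] F [ 1.4 -0.7 -1.2]
23.207437303687573 [ 0.359 -0.24  -0.435  2.269 -0.231  0.576 -1.365] [-30.713 -32.495  99.411]
```

>>> carry_out(
  moves=[
    {"x": 4, "y": -9, "z": 6, "rx": 0, "ry": 0, "rz": 0, "gripper": 0},
    {"x": 4, "y": -9, "z": 6, "rx": 0, "ry": 0, "rz": 0, "gripper": 0},
    {"x": 0, "y": 0, "z": 0, "rx": 0, "ry": 0, "rz": 0, "gripper": 0},
    {"x": 0, "y": 0, "z": 0, "rx": 0, "ry": 0, "rz": 0, "gripper": 0},
  ],
)

```text
clock: 9.45
position: [536.2, 65.3, 151.3]
ee_rot: [-0.02, 0.964, 0.067, 0.259]
ft_force: [-0.6, -0.4, -0.9]
finger_gap: 23.4
gripper_force: 79.1
```

```bash
python3 - <<'E'
from h import *
import pickle
p,Rt=tcp_for([7,-15,50],50); plan(p,Rt); print(tip_now(), env.state()["qpos"])
c=cam("wrist"); pickle.dump({k:v for k,v in c.items() if k!="f"},open("w3.pkl","wb"))
s=env.state(); tip=np.array(s["position"])+67*q2R(s["ee_rot"])[:,2]
print("tip px",proj(c,tip).round(1),"flange", proj(c,tip-50*q2R(s["ee_rot"])[:,2]).round(1))
for q in("scraper_tip","t_nut","slot_mouth"):
    for m in env.mark_of("wrist",q)[:1]: print(q,np.round(m["uv"],1),round(m["conf"],2))
w=lambda v:proj(c,RO+RR@np.array(v,float))
print("nut",w([0,35,45]).round(1),"mouth",w([0,110,45]).round(1))
for x in(-28,-9,9): print(x,w([x,-90,65]).round(1),w([x,90,65]).round(1))
im=c["img"][:,:,::-1].copy()
for x in(-9,9): cv2.line(im,tuple(int(v) for v in w([x,-94,65])),tuple(int(v) for v in w([x,10,65])),(255,0,255),1)
cv2.imwrite("pics/w3.png",cv2.resize(im[60:360,130:530],(800,600),interpolation=cv2.INTER_CUBIC))
E
```

```text
t 9.45 pos [536.2  65.3 151.3] dpos tool [-1.   1.  -0.6] rotvec [-0.004 -0.001  0.001] F [-0.6 -0.4 -0.9]
[-16.821 -13.742  93.287] [ 0.368 -0.201 -0.498  2.25  -0.181  0.548 -1.451]
tip px [280.9 227.4] flange [280.9 258.3]
scraper_tip [279.8 228.8] 0.74
t_nut [226.7 217.4] 0.93
slot_mouth [142.5 219.2] 0.86
nut [226.5 217.1] mouth [143.1 216.8]
-28 [374.2 246.5] [153.5 245.8]
-9 [372.9 223.5] [155.5 222.9]
9 [371.6 202.3] [157.4 201.8]
```

View pics/w3.png

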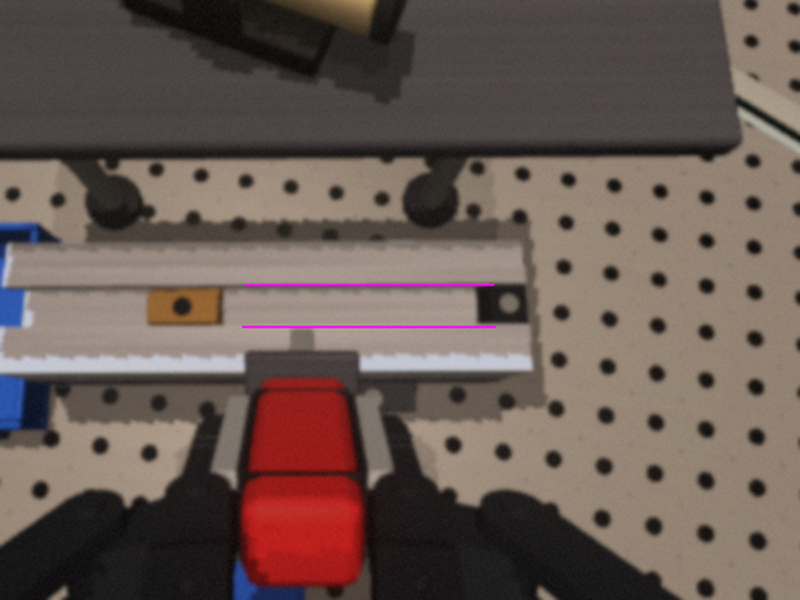

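>>> carry_out(
  moves=[
    {"x": -1, "y": 0, "z": 15, "rx": 0, "ry": 0, "rz": 0, "gripper": 0},
    {"x": 0, "y": 0, "z": 12, "rx": 0, "ry": 0, "rz": 0, "gripper": 0},
    {"x": 0, "y": 0, "z": 8, "rx": 0, "ry": 0, "rz": 0, "gripper": 0},
    {"x": 0, "y": 0, "z": 6, "rx": 0, "ry": 0, "rz": 0, "gripper": 0},
    {"x": 0, "y": 0, "z": 4, "rx": 0, "ry": 0, "rz": 0, "gripper": 0},
    {"x": 0, "y": 0, "z": 2, "rx": 0, "ry": 0, "rz": 0, "gripper": 0},
    {"x": 0, "y": 0, "z": 0, "rx": 0, "ry": 0, "rz": 0, "gripper": 0},
    {"x": 0, "y": 0, "z": 0, "rx": 0, "ry": 0, "rz": 0, "gripper": 0},
  ],
)

```text
clock: 10.45
position: [558.2, 68.7, 109.8]
ee_rot: [-0.019, 0.963, 0.067, 0.259]
ft_force: [-1.0, -0.8, -0.1]
finger_gap: 23.1
gripper_force: 79.1
```

```bash
python3 - <<'E'
from h import *
import pickle
p,Rt=tcp_for([7,130,51]); plan(p,Rt); print(tip_now(), env.state()["qpos"])
c=cam("wrist"); 
for q in("scraper_tip","t_nut"):
    for m in env.mark_of("wrist",q)[:1]: print(q,np.round(m["uv"],1),round(m["conf"],2), (RR.T@(onz(c,m["uv"],45)-RO)).round(1))
im=c["img"][:,:,::-1].copy()
cv2.imwrite("pics/w4.png",cv2.resize(im[60:360,130:530],(800,600),interpolation=cv2.INTER_CUBIC))
E
```

```text
t 10.45 pos [558.2  68.7 109.8] dpos tool [   1.1 -143.6    2.1] rotvec [-0.004 -0.002  0.001] F [-1.  -0.8 -0.1]
[  5.434 -13.369  51.873] [ 0.393 -0.075 -0.553  2.248 -0.064  0.433 -1.551]
scraper_tip [279.3 227.3] 0.82 [  6.4 -12.5  45. ]
t_nut [212.2 235.3] 0.91 [ 0.1 37.9 45. ]
```

View pics/w4.png

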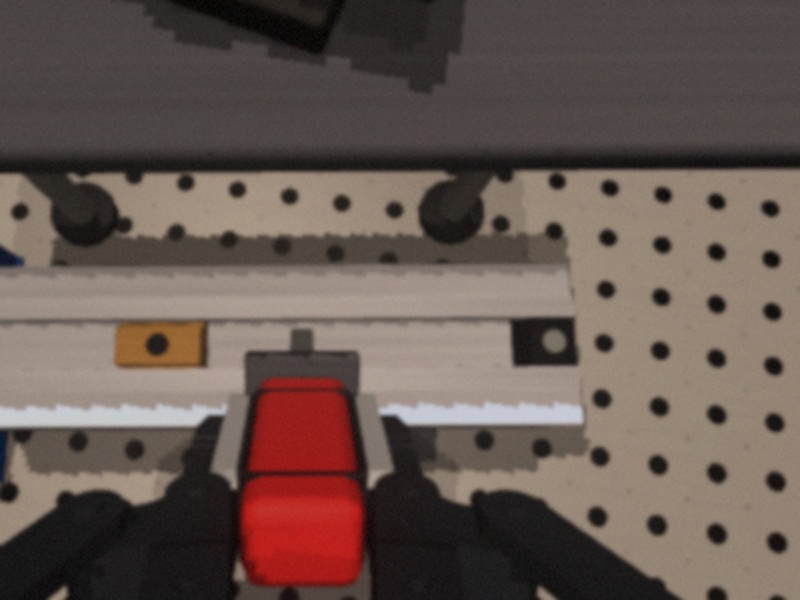

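>>> carry_out(
  moves=[
    {"x": 0, "y": -10, "z": 0, "rx": 0, "ry": 0, "rz": 0, "gripper": 0},
    {"x": 0, "y": -10, "z": 0, "rx": 0, "ry": 0, "rz": 0, "gripper": 0},
    {"x": 0, "y": -6, "z": 0, "rx": 0, "ry": 0, "rz": 0, "gripper": 0},
    {"x": 0, "y": -6, "z": 0, "rx": 0, "ry": 0, "rz": 0, "gripper": 0},
    {"x": 0, "y": -6, "z": 0, "rx": 0, "ry": 0, "rz": 0, "gripper": 0},
    {"x": 0, "y": -6, "z": 0, "rx": 0, "ry": 0, "rz": 0, "gripper": 0},
    {"x": 0, "y": -6, "z": 0, "rx": 0, "ry": 0, "rz": 0, "gripper": 0},
    {"x": 0, "y": -6, "z": 0, "rx": 0, "ry": 0, "rz": 0, "gripper": 0},
  ],
)

```text
clock: 11.4
position: [550.3, 124.5, 109.8]
ee_rot: [-0.019, 0.963, 0.066, 0.259]
ft_force: [0.5, -0.4, -0.3]
finger_gap: 23.1
gripper_force: 79.1
```

```bash
python3 - <<'E'
from h import *
p,Rt=tcp_for([6,120,51.5]); plan(p,Rt); print(tip_now(), env.state()["qpos"])
c=cam("wrist"); save(c,"w5.png")
for q in("scraper_tip","t_nut"):
    for m in env.mark_of("wrist",q)[:1]: print(q,np.round(m["uv"],1),round(m["conf"],2), (RR.T@(onz(c,m["uv"],45)-RO)).round(1))
E
```

```text
t 11.4 pos [550.3 124.5 109.8] dpos tool [  0.7 -77.2   1. ] rotvec [-0.004 -0.001  0.001] F [ 0.5 -0.4 -0.3]
[ 5.216 43.003 51.817] [ 0.366 -0.069 -0.668  2.239  0.097  0.44  -1.822]
scraper_tip [280.3 230.6] 0.72 [ 3.6 43.2 45. ]
t_nut [253.1 238.2] 0.74 [-2.2 63.5 45. ]
```

>>> carry_out(
  moves=[
    {"x": 0, "y": -6, "z": 0, "rx": 0, "ry": 0, "rz": 0, "gripper": 0},
    {"x": 0, "y": -6, "z": 0, "rx": 0, "ry": 0, "rz": 0, "gripper": 0},
    {"x": 0, "y": -6, "z": 0, "rx": 0, "ry": 0, "rz": 0, "gripper": 0},
    {"x": 0, "y": -6, "z": 0, "rx": 0, "ry": 0, "rz": 0, "gripper": 0},
    {"x": 0, "y": -6, "z": 0, "rx": 0, "ry": 0, "rz": 0, "gripper": 0},
    {"x": 0, "y": -6, "z": 0, "rx": 0, "ry": 0, "rz": 0, "gripper": 0},
    {"x": 0, "y": 0, "z": 0, "rx": 0, "ry": 0, "rz": 0, "gripper": 0},
  ],
)

```text
clock: 12.25
position: [545.2, 161.2, 110.0]
ee_rot: [-0.02, 0.963, 0.067, 0.259]
ft_force: [0.7, -0.1, -0.3]
finger_gap: 23.2
gripper_force: 79.0
```

```bash
python3 - <<'E'
from h import *
p,Rt=tcp_for([6,120,51.5]); plan(p,Rt); print(tip_now(), env.state()["qpos"])
c=cam("wrist"); save(c,"w6.png")
for q in("scraper_tip","t_nut"):
    for m in env.mark_of("wrist",q)[:1]: print(q,np.round(m["uv"],1),round(m["conf"],2), (RR.T@(onz(c,m["uv"],45)-RO)).round(1))
E
```

```text
t 12.25 pos [545.2 161.2 110. ] dpos tool [  0.7 -40.2   1.1] rotvec [-0.005 -0.002  0.002] F [ 0.7 -0.1 -0.3]
[ 5.125 80.182 52.005] [ 0.345 -0.053 -0.74   2.225  0.211  0.455 -2.   ]
scraper_tip [280.5 227.5] 0.79 [ 5.9 80.2 45. ]
t_nut [255.5 234.6] 0.64 [ 0.4 99.  45. ]
```

>>> carry_out(
  moves=[
    {"x": 0, "y": -6, "z": 0, "rx": 0, "ry": 0, "rz": 0, "gripper": 0},
    {"x": 0, "y": -6, "z": 0, "rx": 0, "ry": 0, "rz": 0, "gripper": 0},
    {"x": 0, "y": -6, "z": 0, "rx": 0, "ry": 0, "rz": 0, "gripper": 0},
    {"x": 0, "y": -6, "z": 0, "rx": 0, "ry": 0, "rz": 0, "gripper": 0},
    {"x": 0, "y": -6, "z": 0, "rx": 0, "ry": 0, "rz": 0, "gripper": 0},
    {"x": 0, "y": -6, "z": 0, "rx": 0, "ry": 0, "rz": 0, "gripper": 0},
    {"x": 0, "y": -6, "z": 0, "rx": 0, "ry": 0, "rz": 0, "gripper": 0},
    {"x": 0, "y": 0, "z": 0, "rx": 0, "ry": 0, "rz": 0, "gripper": 0},
  ],
)

```text
clock: 13.2
position: [539.5, 202.3, 110.1]
ee_rot: [-0.02, 0.963, 0.067, 0.259]
ft_force: [-0.7, -0.0, -1.5]
finger_gap: 23.4
gripper_force: 79.0
```

```bash
python3 - <<'E'
from h import *
s=env.state(); print(tip_now(), s["qpos"],s["ft_force"])
c=cam("wrist"); save(c,"w7.png")
for q in("scraper_tip","t_nut","catch_tray"):
    for m in env.mark_of("wrist",q)[:2]: print(q,np.round(m["uv"],1),round(m["conf"],2), (RR.T@(onz(c,m["uv"],5)-RO)).round(1))
E
```

```text
[  5.072 121.573  52.166] [ 0.311 -0.021 -0.812  2.2    0.353  0.485 -2.211] [-0.725 -0.024 -1.549]
scraper_tip [281.2 228.4] 0.77 [ 11.6 121.2   5. ]
t_nut [236.6 258.7] 0.75 [-15.2 159.8   5. ]
catch_tray [231.1 244.8] 0.92 [ -3.1 165.1   5. ]
catch_tray [407.  408.9] 0.91 [-132.    21.4    5. ]
```

View pics/w7.png

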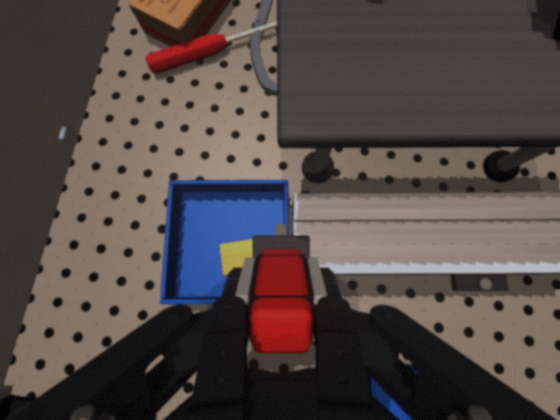

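>>> carry_out(
  moves=[
    {"x": 0, "y": 0, "z": -10, "rx": 0, "ry": 0, "rz": 0, "gripper": 0},
    {"x": 0, "y": 0, "z": -20, "rx": 0, "ry": 0, "rz": 0, "gripper": 0},
    {"x": 0, "y": 0, "z": -30, "rx": 0, "ry": 0, "rz": 0, "gripper": 0},
    {"x": 0, "y": 0, "z": -30, "rx": 0, "ry": 0, "rz": 0, "gripper": 0},
    {"x": 0, "y": 20, "z": 0, "rx": 0, "ry": 0, "rz": 0, "gripper": 0},
    {"x": 0, "y": 20, "z": 0, "rx": 0, "ry": 0, "rz": 0, "gripper": 0},
    {"x": 0, "y": 20, "z": 0, "rx": 0, "ry": 0, "rz": 0, "gripper": 0},
    {"x": 0, "y": 20, "z": 0, "rx": 0, "ry": 0, "rz": 0, "gripper": 0},
    {"x": 0, "y": 20, "z": 0, "rx": 0, "ry": 0, "rz": 0, "gripper": 0},
    {"x": 0, "y": 20, "z": 0, "rx": 0, "ry": 0, "rz": 0, "gripper": 0},
  ],
)

```text
clock: 14.4
position: [511.4, 75.0, 187.4]
ee_rot: [-0.019, 0.963, 0.066, 0.259]
ft_force: [-0.4, -0.3, -1.7]
finger_gap: 23.2
gripper_force: 79.1
```

```bash
python3 - <<'E'
from h import *
s=env.state(); print(s["qpos"])
plan([470,50,220],rt(np.radians(7.8)))
E
```

```text
[ 0.082 -0.297 -0.261  2.257 -0.088  0.648 -1.565]
t 14.4 pos [511.4  75.  187.4] dpos tool [-22.1  18.9 -50.5] rotvec [-0.004 -0.525  0.002] F [-0.4 -0.3 -1.7]
```

>>> carry_out(
  moves=[
    {"x": 0, "y": 0, "z": 0, "rx": 0, "ry": -0.131, "rz": 0, "gripper": 0},
    {"x": 0, "y": 0, "z": 0, "rx": 0, "ry": -0.131, "rz": 0, "gripper": 0},
    {"x": 0, "y": 0, "z": 0, "rx": 0, "ry": -0.131, "rz": 0, "gripper": 0},
    {"x": 0, "y": 0, "z": 0, "rx": 0, "ry": -0.131, "rz": 0, "gripper": 0},
    {"x": 0, "y": 0, "z": 0, "rx": 0, "ry": 0, "rz": -0.08, "gripper": 0},
    {"x": 0, "y": 0, "z": 0, "rx": 0, "ry": 0, "rz": -0.08, "gripper": 0},
    {"x": 0, "y": 0, "z": 0, "rx": 0, "ry": 0, "rz": 0, "gripper": 0},
  ],
)

```text
clock: 15.1
position: [511.8, 75.8, 186.9]
ee_rot: [-0.002, 0.989, 0.149, 0.0]
ft_force: [0.0, -0.4, -1.0]
finger_gap: 22.8
gripper_force: 79.1
```

```bash
python3 - <<'E'
from h import *
s=env.state(); print(s["qpos"])
plan([444,-92.8,185],rt(np.radians(17)))
E
```

```text
[ 0.095  0.082 -0.305  1.828  0.022  1.236 -1.488]
t 15.1 pos [511.8  75.8 186.9] dpos tool [-114.3  141.2    1.4] rotvec [-0.003 -0.001  0.002] F [ 0.  -0.4 -1. ]
```

>>> carry_out(
  moves=[
    {"x": -14.3, "y": 17.6, "z": 0, "rx": 0, "ry": 0, "rz": 0, "gripper": 0},
    {"x": -14.3, "y": 17.6, "z": 0, "rx": 0, "ry": 0, "rz": 0, "gripper": 0},
    {"x": -14.3, "y": 17.6, "z": 0, "rx": 0, "ry": 0, "rz": 0, "gripper": 0},
    {"x": -14.3, "y": 17.6, "z": 0, "rx": 0, "ry": 0, "rz": 0, "gripper": 0},
    {"x": -14.3, "y": 17.6, "z": 0, "rx": 0, "ry": 0, "rz": 0, "gripper": 0},
    {"x": -14.3, "y": 17.6, "z": 0, "rx": 0, "ry": 0, "rz": 0, "gripper": 0},
    {"x": -14.3, "y": 17.6, "z": 0, "rx": 0, "ry": 0, "rz": 0, "gripper": 0},
    {"x": -14.2, "y": 18, "z": 0, "rx": -0.003, "ry": 0, "rz": 0, "gripper": 0},
    {"x": 0, "y": 0, "z": 0, "rx": 0, "ry": 0, "rz": 0, "gripper": 0},
    {"x": 0, "y": 0, "z": 0, "rx": 0, "ry": 0, "rz": 0, "gripper": 0},
  ],
)

```text
clock: 16.1
position: [443.7, -92.7, 187.3]
ee_rot: [-0.0, 0.989, 0.148, 0.001]
ft_force: [-0.6, 0.5, -0.9]
finger_gap: 23.0
gripper_force: 79.1
```

```bash
python3 - <<'E'
from h import *
plan([444,-92.8,73],rt(np.radians(17)))
c=cam("wrist"); s=env.state(); t=np.array(s["position"])+67*q2R(s["ee_rot"])[:,2]; print("tip",t,proj(c,t))
for m in env.mark_of("wrist","scraper_tip")[:1]: print(m)
plan([444,-92.8,73],rt(np.radians(17)))
E
```

```text
t 16.1 pos [443.7 -92.7 187.3] dpos tool [ -0.1   0.2 114.3] rotvec [ 0.    -0.002 -0.001] F [-0.6  0.5 -0.9]
tip [444.188 -91.934 120.255] [279.65  226.209]
{'uv': [282.0, 230.8], 'conf': 0.7}
t 16.2 pos [444.1 -91.6 187.2] dpos tool [ -0.7   1.1 114.2] rotvec [ 0.    -0.002  0.002] F [-0.5 -0.1 -0.3]
```

>>> carry_out(
  moves=[
    {"x": 0, "y": 0.5, "z": 25, "rx": 0, "ry": 0, "rz": 0, "gripper": 0},
    {"x": 0, "y": 0, "z": 25, "rx": 0, "ry": 0, "rz": 0, "gripper": 0},
    {"x": 0, "y": 0, "z": 15, "rx": 0, "ry": 0, "rz": 0, "gripper": 0},
    {"x": 0, "y": 0, "z": 10, "rx": 0, "ry": 0, "rz": 0, "gripper": 0},
    {"x": 0, "y": 0, "z": 10, "rx": 0, "ry": 0, "rz": 0, "gripper": 0},
    {"x": 0, "y": 0, "z": 0, "rx": 0, "ry": 0, "rz": 0, "gripper": 0},
  ],
)

```text
clock: 16.8
position: [443.5, -92.4, 101.0]
ee_rot: [-0.0, 0.989, 0.149, -0.0]
ft_force: [-0.0, 0.0, -0.8]
finger_gap: 22.6
gripper_force: 79.1
```

```bash
python3 - <<'E'
from h import *
plan([444,-92.8,73],rt(np.radians(17)))
E
```

```text
t 16.8 pos [443.5 -92.4 101. ] dpos tool [ 0.4  0.5 28. ] rotvec [-0.001  0.     0.003] F [-0.   0.  -0.8]
```

Tip is 22 mm into the well without contact; lower the rest.

>>> carry_out(
  moves=[
    {"x": 0.4, "y": 0.4, "z": 10, "rx": 0, "ry": 0, "rz": 0, "gripper": 0},
    {"x": 0, "y": 0, "z": 8, "rx": 0, "ry": 0, "rz": 0, "gripper": 0},
    {"x": 0, "y": 0, "z": 5, "rx": 0, "ry": 0, "rz": 0, "gripper": 0},
    {"x": 0, "y": 0, "z": 3, "rx": 0, "ry": 0, "rz": 0, "gripper": 0},
    {"x": 0, "y": 0, "z": 1.5, "rx": 0, "ry": 0, "rz": 0, "gripper": 0},
    {"x": 0, "y": 0, "z": 0, "rx": 0, "ry": 0, "rz": 0, "gripper": 0},
  ],
)

```text
clock: 17.4
position: [444.6, -93.2, 74.4]
ee_rot: [-0.0, 0.989, 0.149, 0.001]
ft_force: [0.0, 0.5, -0.9]
finger_gap: 23.1
gripper_force: 79.1
```

>>> carry_out(
  moves=[
    {"x": 0, "y": 0, "z": 1, "rx": 0, "ry": 0, "rz": 0, "gripper": 0},
    {"x": 0, "y": 0, "z": 0, "rx": 0, "ry": 0, "rz": 0, "gripper": 0},
    {"x": 0, "y": 0, "z": 0, "rx": 0, "ry": 0, "rz": 0, "gripper": 0.5},
    {"x": 0, "y": 0, "z": 0, "rx": 0, "ry": 0, "rz": 0, "gripper": 1},
    {"x": 0, "y": 0, "z": 0, "rx": 0, "ry": 0, "rz": 0, "gripper": 1},
    {"x": 0, "y": 0, "z": 0, "rx": 0, "ry": 0, "rz": 0, "gripper": 1},
    {"x": 0, "y": 0, "z": 0, "rx": 0, "ry": 0, "rz": 0, "gripper": 1},
    {"x": 0, "y": 0, "z": 0, "rx": 0, "ry": 0, "rz": 0, "gripper": 1},
    {"x": 0, "y": 0, "z": 0, "rx": 0, "ry": 0, "rz": 0, "gripper": 1},
  ],
)

```text
clock: 18.3
position: [444.6, -93.2, 73.5]
ee_rot: [-0.0, 0.989, 0.149, 0.001]
ft_force: [0.0, 0.1, 0.5]
finger_gap: 85.3
gripper_force: 0.0
```

>>> carry_out(
  moves=[
    {"x": 0, "y": 0, "z": -15, "rx": 0, "ry": 0, "rz": 0, "gripper": 1},
    {"x": 0, "y": 0, "z": -25, "rx": 0, "ry": 0, "rz": 0, "gripper": 1},
    {"x": 0, "y": 0, "z": -35, "rx": 0, "ry": 0, "rz": 0, "gripper": 1},
    {"x": 0, "y": 0, "z": -35, "rx": 0, "ry": 0, "rz": 0, "gripper": 1},
    {"x": 0, "y": 0, "z": -15, "rx": 0, "ry": 0, "rz": 0, "gripper": 1},
    {"x": 0, "y": 0, "z": 0, "rx": 0, "ry": 0, "rz": 0, "gripper": 1},
    {"x": 0, "y": 0, "z": 0, "rx": 0, "ry": 0, "rz": 0, "gripper": 1},
  ],
)

```text
clock: 19.0
position: [444.1, -93.2, 197.8]
ee_rot: [-0.0, 0.989, 0.149, 0.0]
ft_force: [-0.5, -0.2, -1.3]
finger_gap: 85.3
gripper_force: 0.0
```

```bash
python3 - <<'E'
from h import *
c=cam("wrist"); 
a=c["img"].astype(int); red=(a[...,0]>50)&(a[...,1]*2.2<a[...,0])&(a[...,2]*2.2<a[...,0])
n,l,st,_=cv2.connectedComponentsWithStats(red.astype(np.uint8)); i=1+np.argmax(st[1:,4]); print(st[i])
print("handle",fit([(c,[box(-10,10,-12,12,61,121)],l==i)],[444,-93,.3]),env.state()["position"])
s=cam("side"); print([ (m["uv"],m["conf"]) for m in env.mark_of("side","t_nut")], proj(s,RO+RR@[-15,160,5]))
crop=lambda I,x,y:cv2.resize(I[y:y+150,x:x+100,::-1],(400,600),interpolation=cv2.INTER_CUBIC)
cv2.imwrite("pics/fin.png",np.hstack([crop(c["img"],230,130),crop(s["img"],200,200)]))
E
```

```text
[ 266  192   31   41 1113]
handle (array([445.28, -93.92,  23.99]), np.float64(0.17)) [443.64  -93.111 197.145]
[([236.7, 303.3], 0.7)] [237.595 313.187]
```

View pics/fin.png

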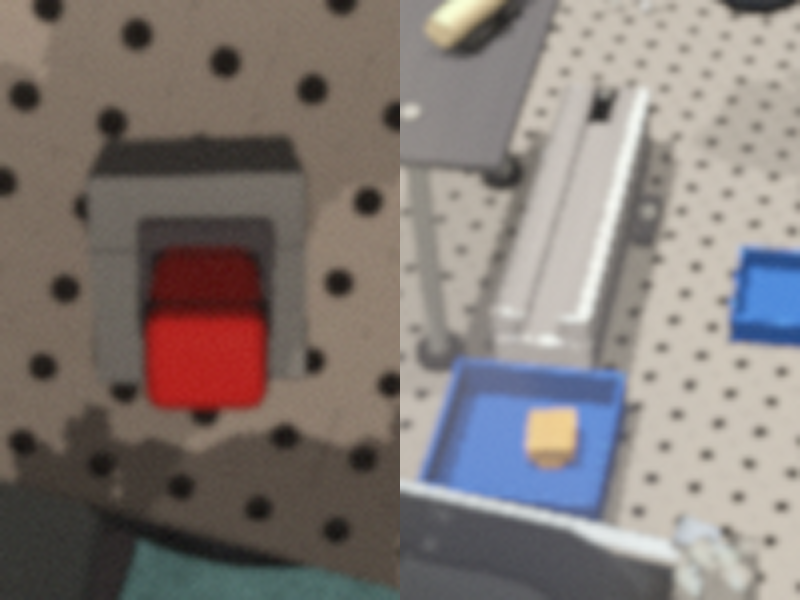

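The left half shows the scraper upright and centred in its block (handle top at about crop 205,360). The right half shows the nut lying in the big blue tray (crop 552,437) and the slot empty. I am handing the job in.

```bash
python3 -c "
from plant import env
print(env.job_done())"
```

```text
the job is handed in; nothing more can be done
None
```

The nut was pushed out of the open end and lies in the blue tray, the scraper stands back in its block, and the job is handed in at about 19 s; the verdict itself was not reported back.

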